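Sweep the cutter's loose feet into the parts tray

TASK

Clear the bench: with the fingertips, sweep the three mint-green feet of the dismantled vegetable cutter along the bench top into the blue tray through its open side, until all three are standing wholly inside it. Push them along without flicking, lifting or tipping any, and leave the ramekin, the shaker and the orange cutter insert standing where they are.

Things in the scene. Friction and masses are not known exactly. Their poses are not given: they have to be found in the camera images.
- foot0: Loose square mint-green plastic foot (three alike), standing stud up: base 40 x 40 x 20 mm, edges rounded 3 mm; steel collar 22 mm across to 27 mm height, dark stud 10 mm across to 45 mm height; 60 to 130 g. It slides and does not roll. Origin: centre of its underside; z up, x and y square to the base's sides, any yaw. It starts on the bench in front of the tray's mouth.
- foot1: Loose square mint-green plastic foot (three alike), standing stud up: base 40 x 40 x 20 mm, edges rounded 3 mm; steel collar 22 mm across to 27 mm height, dark stud 10 mm across to 45 mm height; 60 to 130 g. It slides and does not roll. Origin: centre of its underside; z up, x and y square to the base's sides, any yaw. It starts on the bench in front of the tray's mouth.
- foot2: Loose square mint-green plastic foot (three alike), standing stud up: base 40 x 40 x 20 mm, edges rounded 3 mm; steel collar 22 mm across to 27 mm height, dark stud 10 mm across to 45 mm height; 60 to 130 g. It slides and does not roll. Origin: centre of its underside; z up, x and y square to the base's sides, any yaw. It starts on the bench in front of the tray's mouth.
- tray: Blue tray fixed to the bench, open on one side (mouth), floor level with the bench, no lip. Inside 110 mm deep, 200 mm wide; walls 5 mm thick, 30 mm high. Origin: centre of the inside floor. x points from the mouth (x = -55 mm) to the back wall (+55 mm), within 0.25 rad of world +y; y across the width (side walls at -100, +100 mm); z up. A foot is wholly inside with its centre 22 mm or more past the mouth.
- ramekin: White ceramic cup, 60 mm across the rim, 42 mm high, 150 g. Loose bystander, to be left where it stands; origin: centre of its underside, z up. It stands near the feet or the sweeping ways.
- shaker: Closed amber glass jar with a black cap, 46 mm across, 68 mm high, 160 g. Loose bystander, to be left where it stands; origin: centre of its underside, z up. It stands near the feet or the sweeping ways.
- insert: Square orange plastic cutter frame with a cross of metal blades, 46 x 46 x 26 mm, 140 g. Loose bystander, to be left where it stands; origin: centre of its underside, z up. It stands near the feet or the sweeping ways.

How it is judged:
By the outcome, as a careful person would: the job done as asked, in the order asked, and still so for the second after the job is handed in, with the robot touching nothing.
It also fails if it takes over 72 s, if anything falls off the work surface, if the arm or the gripper's body presses on something with over 40 N, if the wrist force passes 120 N, or if a joint passes its speed limit or range.

ROBOT

A 6-joint arm with a two-finger parallel gripper is mounted at the origin on the work surface. World frame = base frame: x ahead of the robot, y to its left, z up, the work surface at z = 0. Lengths are in m, angles in rad, forces in N, time in s.
With the tool pointing down it reaches from about 0.3 to 0.875 m from the base axis. Payload 6.4 kg.
Tool frame: the origin (TCP) lies between the finger pads; the fingertips stand tip_extent ahead of it and the grasp point (between the pads) lies 5 mm behind it (tip_extent is the distance from the TCP to the fingertips, in m); z points along the fingers, y is the direction in which the jaws open and shut (so a half turn about z gives the same grasp; the last joint's range is limited). The gripper opens to 85 mm and grips with 20 to 120 N. Pads are 22 mm wide; open, the fingers measure 114 mm over their backs; the gripper's body (76 mm by 85 mm) begins 54 mm behind the grasp point. The pads swing forward as they close: fully open they stand 13 mm farther back than shut.
Start: joints at [-1.549, 0.181, 1.607, -0, 1.354, -0.206], TCP at [0.13, -0.56, 0.245] pointing down, gripper open.
Joint ranges: [-2.99, 2.99], [-0.89, 2.07], [0.3, 2.58], [-1.14, 4.28], [0, 2.63], [-3.12, 3.12]. Speed limits (rad/s): [2.57, 2.57, 3.01, 3.14, 3.14, 3.14].

INTERFACE

Orientations are given as a unit quaternion [w, x, y, z].
In Python, from bench import * gives the robot as it stands.
- The arm moves only by the shell command python3 -m jog 'ROWS'. ROWS is JSON, a list of rows, each a list of 3 entries, a list of its own where there are three numbers: the shift along the tool's x, y, z in mm, then the turn, a rotation vector about the tool's x, y, z in rad, then the opening, from 0 (shut) to 1 (fully open). A call has 1 to 20 rows; each row is the pose to reach, as a shift and turn from the pose measured when the call began, along the tool's axes at that moment; what a row does not reach only later rows make up. A row lasts 1/12 s, in which the tool goes at most 41.7 mm and 7.16 degrees, less where a joint would pass 70% of its speed; a pose out of reach is approached as far as the arm can. A call with a gripper value outside its range is refused whole. The fingers move at their own pace and stop on an object; the grip force is fixed at half the most. Time passes only in rows, so rows that repeat a pose let the fingers close. It gives the time, the measured TCP pose, the force and the opening at its end, in the units of the state.
- get_obs(): the state, without advancing time (a new reading comes with each control period).
- camera(name): name is "scene" or "top" or "wrist"; returns (picture, depth): 420x560x3 uint8, red, green, blue; 420x560 float32, m along the optical axis (not along the pixel's ray), 0 where there is no reading.
- get_calibration(name): a dict with "fx", "fy", "cx", "cy" (pixels), "world_from_camera" (4x4, takes a point from camera to world coordinates). Camera axes: x right, y down, z forward; pixel columns grow to the right and rows downward; lengths in m; the calibration is good to about 2 mm. A picture is of the moment at which its call begins: read the wrist's pose just before it. get_calibration takes no time and is no camera call; for the wrist camera it gives the pose at the moment of the call.
- hand_in(): hands the job in, once; it reports no verdict.
The state is a dict: "time_s": time; "q": joint angles; "dq": joint speeds; "joint_efforts": joint torques, N m; "eef_pos": TCP position; "eef_rot": TCP orientation; "wrist_force": force on the tool from outside, world axes, zero at the start; "torque": the same for the moment, N m; "opening": opening from 0.0 (shut) to 1.0 (fully open).
Only numpy, scipy, OpenCV 4.12 (cv2) and the standard library are available. Lean on these libraries where they do the work, as an engineer would, in place of code of your own. Each camera call takes 0.05 s, during which the arm holds its last target.

## Working session

There is one attempt and no reset: what is moved stays moved. The work goes in short steps, Python scripts to look and compute and a shell command to move; the robot and the scene stay as the last step left them, time stands still between calls to the robot, and variables do not carry over. Pictures are saved under pics/ and viewed, and the job is handed in when it is done.

```bash
mkdir -p pics; ls; python3 - <<'E'
from bench import *
import cv2,numpy as np
o=get_obs();print(o)
for n in ["top","scene"]:
    p,d=camera(n);c=get_calibration(n)
    cv2.imwrite(f"pics/{n}0.png",p[:,:,::-1]);np.savez(f"{n}0.npz",p=p,d=d,**{k:np.array(v) for k,v in c.items()})
    print(n,c)
E
```

```text
pics
{'time_s': 0.0, 'q': array([-1.54930403e+00,  1.81551360e-01,  1.60799415e+00,  4.94551582e-06,
        1.35374338e+00, -2.06282061e-01]), 'dq': array([ 0.00035109,  0.00023906,  0.00088092, -0.00146802,  0.00098463,
        0.00014267]), 'joint_efforts': array([ 9.11456609e-04, -4.44866538e+01, -3.51336086e+01, -3.64015168e-04,
        9.00948158e-03, -1.41830074e-05]), 'eef_pos': array([ 0.12985818, -0.55962585,  0.24438499]), 'eef_rot': array([-8.44278119e-04,  9.93521565e-01,  1.13640574e-01,  8.06543430e-05]), 'wrist_force': array([-0.32306707, -0.3361051 ,  0.59689025]), 'torque': array([-0.00582078,  0.00090706, -0.03027258]), 'opening': 0.9996084106831917}
top {'fx': 495.8609791194417, 'fy': 495.8609791194417, 'cx': 283.67857511153954, 'cy': 212.4313345161197, 'world_from_camera': array([[-0.02084367, -0.98044145,  0.19570412,  0.37642417],
       [-0.99977744,  0.0198028 , -0.00727396,  0.02985733],
       [ 0.0032562 , -0.19581218, -0.98063601,  0.91078866],
       [ 0.        ,  0.        ,  0.        ,  1.        ]])}
scene {'fx': 479.0729659100061, 'fy': 479.0729659100061, 'cx': 274.61380633116534, 'cy': 200.77224182235767, 'world_from_camera': array([[-0.38171218,  0.55225954, -0.74115127,  1.24839947],
       [ 0.92423281,  0.23627038, -0.29995003,  0.28478106],
       [ 0.00946183, -0.7994909 , -0.60060367,  0.60155265],
       [ 0.        ,  0.        ,  0.        ,  1.        ]])}
```

View pics/top0.png

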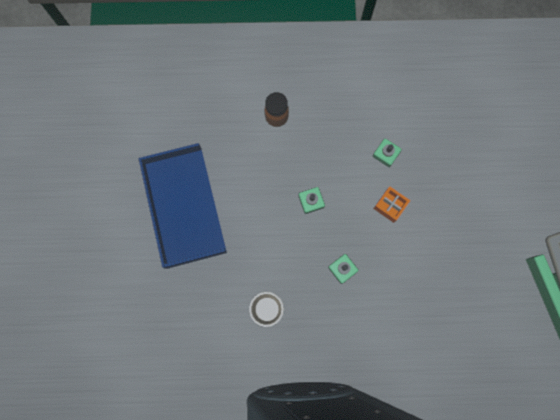

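View pics/scene0.png

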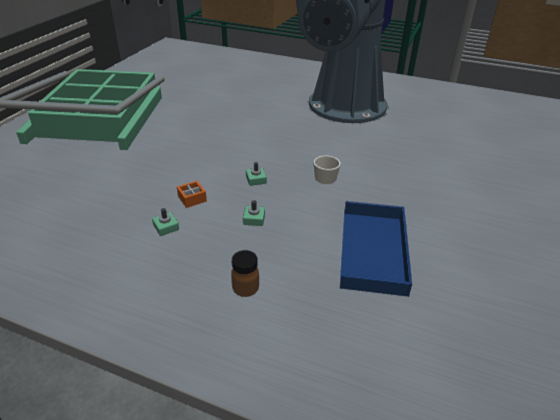

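The top view shows feet at about (312,200), (388,152) and (344,268), the insert at (392,204), the shaker at (277,112), the ramekin at (267,309), and the tray around (183,205) with its mouth facing right (-y). Next I'll measure all of these.

```bash
cat > h.py <<'E'
import numpy as np,cv2
def cloud(p,d,c):
    h,w=d.shape;u,v=np.meshgrid(np.arange(w),np.arange(h))
    P=np.stack([(u-c['cx'])/c['fx']*d,(v-c['cy'])/c['fy']*d,d],-1)
    T=np.array(c['world_from_camera']);return P@T[:3,:3].T+T[:3,3]
def seg(p,lo,hi):
    return cv2.inRange(cv2.cvtColor(p,cv2.COLOR_RGB2HSV),lo,hi)>0
def blobs(m,mn=40):
    n,l,s,_=cv2.connectedComponentsWithStats(m.astype(np.uint8))
    return [l==i for i in range(1,n) if s[i,4]>=mn]
def feet(p,d,c,W,show=True,n='top'):
    out=[]
    for b in blobs(seg(p,(65,60,60),(88,255,255)),60):
        q=W[b];q=q[(q[:,2]>0.014)&(q[:,2]<0.026)&(q[:,0]>.1)]
        if len(q)<60 or np.ptp(q[:,0])>.09 or np.ptp(q[:,1])>.09: continue
        r=cv2.minAreaRect((q[:,:2]*1000).astype(np.float32))
        out.append(r);
        if show: print(n,'foot c',np.round(r[0],1),'size',np.round(r[1],1),'ang',round(r[2],1),'z',round(float(np.median(q[:,2]))*1000,1))
    return out
E
python3 - <<'E'
from h import *
for n in ['top','scene']:
    c=dict(np.load(n+'0.npz'));W=cloud(c['p'],c['d'],c);p=c['p']
    feet(p,c['d'],c,W,n=n)
    for b in blobs(seg(p,(5,150,120),(18,255,255))): 
        q=W[b];q=q[q[:,2]>.02]
        if len(q)>20: r=cv2.minAreaRect((q[:,:2]*1000).astype(np.float32));print('insert?',r,q[:,2].max())
    m=seg(p,(105,120,40),(125,255,255))
    for b in blobs(m,1000):
        q=W[b]; 
        t=q[q[:,2]>.024];print('tray top',cv2.minAreaRect((t[:,:2]*1000).astype(np.float32)),t[:,2].max())
        t=q[(q[:,2]<.006)];print('tray floor',cv2.minAreaRect((t[:,:2]*1000).astype(np.float32)));print(cv2.boxPoints(cv2.minAreaRect((q[:,:2]*1000).astype(np.float32))))
    # tall things
    m=(W[...,2]>.03)&(W[...,2]<.075)&(c['d']>0)&(W[...,0]>.2)&(W[...,0]<.9)&(abs(W[...,1])<.5)
    for b in blobs(m,25):
        q=W[b];hi=q[q[:,2]>q[:,2].max()-.006];x,r=cv2.minEnclosingCircle((hi[:,:2]*1000).astype(np.float32));print('tall',np.round(x),round(r,1),q[:,2].max())
E
```

```text
top foot c [ 667.6 -173.8] size [39.4 40.8] ang 54.5 z 19.8
top foot c [578.  -28.1] size [39.8 40.3] ang 17.2 z 19.9
top foot c [450.4 -81.5] size [39.  40.2] ang 36.2 z 20.1
insert? ((472.5675048828125, -89.39649963378906), (46.62040328979492, 302.79803466796875), 47.62885665893555) 0.9107886637603463
tray top ((508.16583251953125, 178.48350524902344), (366.9557800292969, 152.0718994140625), 25.936508178710938) 0.9107886637603463
tray floor ((575.7664184570312, 209.6668701171875), (197.06805419921875, 109.5126724243164), 13.619095802307129)
[[309.91174 166.61243]
 [376.4242   29.85733]
 [706.4199  190.35458]
 [639.9075  327.10968]]
tall [749.  33.] 20.8 0.07232609654790512
tall [ 668. -174.] 5.5 0.047135007973791665
tall [673. 228.] 32.0 0.034001263045081
tall [652. 282.] 12.3 0.034078639748388984
tall [609. 276.] 29.6 0.03448832689931802
tall [578. -29.] 4.6 0.04834298433395612
tall [486. 243.] 28.4 0.034491283324531996
tall [475. 174.] 12.5 0.03424292872251333
tall [ 423. -434.] 35.9 0.04638973905196375
tall [467. 208.] 19.5 0.03383977085462042
tall [451. -81.] 4.9 0.048446857374
[... 300 characters left out ...]
45.38713836669922), 52.913551330566406) 0.028695181129476666
tray top ((853.771728515625, 266.090087890625), (780.9288940429688, 120.29935455322266), 11.469087600708008) 0.6015526510678145
tray floor ((575.6791381835938, 207.5950469970703), (211.87831115722656, 111.82209014892578), 14.653791427612305)
[[ 459.14792  247.32806]
 [ 483.1528   129.23221]
 [1248.3994   284.78107]
 [1224.3945   402.87692]]
tall [ 231. -478.] 30.7 0.07458702309193133
tall [ 412. -482.] 39.4 0.07353515173053615
tall [382.  55.] 31.0 0.045209445792275704
tall [452. -81.] 6.3 0.04620890891267493
tall [581. -30.] 5.6 0.04645407435660276
tall [ 670. -176.] 6.0 0.0486297376987318
tall [752.  31.] 21.2 0.07110169094027097
```

```bash
python3 - <<'E'
import bench
print([x for x in dir(bench) if not x.startswith('__')])
for x in dir(bench):
    if 'tip' in x.lower(): print(x,getattr(bench,x))
from h import *
c=dict(np.load('top0.npz'));W=cloud(c['p'],c['d'],c)
# tray: wall-top points, robust
m=(c['d']>0)&(W[...,2]>.024)&(W[...,2]<.036)&(W[...,0]>.44)&(W[...,0]<.74)&(W[...,1]>.09)&(W[...,1]<.32)
r=cv2.minAreaRect((W[m][:,:2]*1000).astype(np.float32));print('wall tops',r,cv2.boxPoints(r))
m=seg(c['p'],(5,150,90),(18,255,255))&(c['d']>0)&(W[...,2]>.015)&(W[...,2]<.04)&(W[...,1]<-.1)
print('insert',cv2.minAreaRect((W[m][:,:2]*1000).astype(np.float32)))
E
```

```text
['MotionError', 'camera', 'get_calibration', 'get_obs', 'hand_in', 'tip_extent']
tip_extent 0.014
wall tops ((573.1033935546875, 211.0391845703125), (211.11965942382812, 115.03135681152344), 13.6244535446167) [[456.96576 242.07104]
 [484.0622  130.27661]
 [689.241   180.00732]
 [662.1446  291.80176]]
insert ((566.5659790039062, -175.48060607910156), (44.39634704589844, 46.117244720458984), 52.59320068359375)
```

```bash
cat >> h.py <<'E'
def plan(x,y,z,yawdeg):
    from bench import get_obs
    from scipy.spatial.transform import Rotation as R
    o=get_obs();q=o['eef_rot'];C=R.from_quat([q[1],q[2],q[3],q[0]])
    sh=C.inv().apply(np.array([x,y,z])-o['eef_pos']*1000)
    a=np.radians(yawdeg);G=R.from_matrix(np.array([[np.cos(a),np.sin(a),0],[np.sin(a),-np.cos(a),0],[0,0,-1.]]))
    xa=C.as_matrix()[:,0]
    print('t',round(o['time_s'],2),'pos',np.round(o['eef_pos']*1000,1),'yaw',round(np.degrees(np.arctan2(xa[1],xa[0])),1),'shift',np.round(sh,1),'turn',np.round((C.inv()*G).as_rotvec(),3),'F',np.round(o['wrist_force'],1),'op',round(o['opening'],2))
E
python3 -c "
from h import *
plan(579.5,-85,120,90)"
```

```text
t 0.1 pos [ 129.9 -559.7  244.5] yaw 13.1 shift [ 545.2 -360.7  125.2] turn [-1.000e-03 -1.000e-03 -1.343e+00] F [-0.3  0.1  0.2] op 1.0
```

```bash
python3 -m jog '[[[545,-361,125],[0,0,-1.343],0.3],[[545,-361,125],[0,0,-1.343],0.3],[[545,-361,125],[0,0,-1.343],0.3],[[545,-361,125],[0,0,-1.343],0.3],[[545,-361,125],[0,0,-1.343],0.3],[[545,-361,125],[0,0,-1.343],0.3],[[545,-361,125],[0,0,-1.343],0.3],[[545,-361,125],[0,0,-1.343],0.3],[[545,-361,125],[0,0,-1.343],0.3],[[545,-361,125],[0,0,-1.343],0.3],[[545,-361,125],[0,0,-1.343],0.3],[[545,-361,125],[0,0,-1.343],0.3],[[545,-361,125],[0,0,-1.343],0.3],[[545,-361,125],[0,0,-1.343],0.3],[[545,-361,125],[0,0,-1.343],0.3],[[545,-361,125],[0,0,-1.343],0.3],[[545,-361,125],[0,0,-1.343],0.3],[[545,-361,125],[0,0,-1.343],0.3],[[545,-361,125],[0,0,-1.343],0.3],[[545,-361,125],[0,0,-1.343],0.3]]'
python3 - <<'E'
from h import *
from bench import *
plan(579.5,-88,19,90)
p,d=camera('wrist');c=get_calibration('wrist');cv2.imwrite('pics/wrist1.png',p[:,:,::-1])
W=cloud(p,d,c);feet(p,d,c,W,n='wrist')
E
```

```text
time_s: 1.77
eef_pos: [0.5786, -0.0856, 0.1202]
eef_rot: [-0.001, 0.707, 0.707, 0.0]
wrist_force: [0.4, 0.3, -0.3]
opening: 0.296
t 1.77 pos [578.6 -85.6 120.2] yaw 89.9 shift [ -2.6   1.  101.2] turn [-0.001 -0.001 -0.001] F [ 0.4  0.3 -0.3] op 0.3
wrist foot c [578.6 -30.1] size [39.5 39.2] ang 17.4 z 20.5
wrist foot c [451.2 -82.7] size [39.8 39.5] ang 36.3 z 20.3
wrist foot c [ 670.1 -158.6] size [39.8 18.8] ang 0.5 z 19.3
```

View pics/wrist1.png

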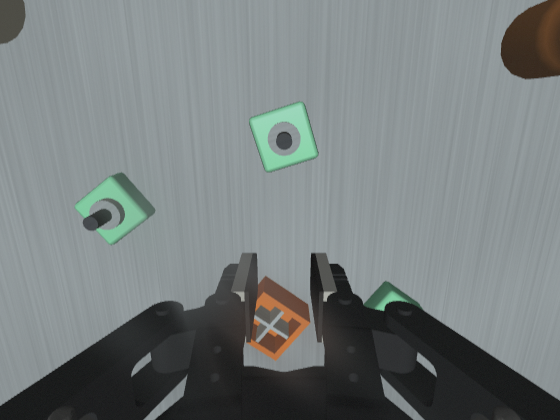

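The wrist view shows foot A straight ahead, centred at (284,137), between the two fingertips at x≈250 and 318, with the insert well behind. I'll descend and then push.

```bash
python3 -m jog '[[[-3,0,30],[0,0,0],0.3],[[-3,0,60],[0,0,0],0.3],[[-3,0,85],[0,0,0],0.3],[[-3,0,98],[0,0,0],0.3],[[-3,0,101],[0,0,0],0.3],[[-3,0,101],[0,0,0],0.3],[[2,0,101],[0,0,0],0.3],[[8,0,101],[0,0,0],0.3],[[14,0,101],[0,0,0],0.3],[[20,0,101],[0,0,0],0.3],[[25,0,101],[0,0,0],0.3],[[30,0,101],[0,0,0],0.3],[[35,0,101],[0,0,0],0.3],[[40,0,101],[0,0,0],0.3],[[45,0,101],[0,0,0],0.3],[[50,0,101],[0,0,0],0.3],[[55,0,101],[0,0,0],0.3]]'
python3 - <<'E'
from h import *
from bench import *
plan(578,160,19,90)
p,d=camera('wrist');c=get_calibration('wrist');cv2.imwrite('pics/wrist2.png',p[:,:,::-1])
W=cloud(p,d,c);feet(p,d,c,W,n='wrist')
p,d=camera('scene');cv2.imwrite('pics/scene2.png',p[:,:,::-1])
E
```

```text
time_s: 3.23
eef_pos: [0.5788, -0.0303, 0.0195]
eef_rot: [-0.0, 0.708, 0.707, 0.0]
wrist_force: [-0.5, -0.6, 0.5]
opening: 0.301
t 3.23 pos [578.8 -30.3  19.5] yaw 89.9 shift [190.3  -1.1   0.8] turn [-0.    -0.001 -0.002] F [-0.5 -0.6  0.5] op 0.3
wrist foot c [583.5   1.7] size [39.8 39.9] ang 89.8 z 20.2
wrist foot c [453.4 -71.1] size [25.1 25.7] ang 35.8 z 19.6
```

View pics/wrist2.png

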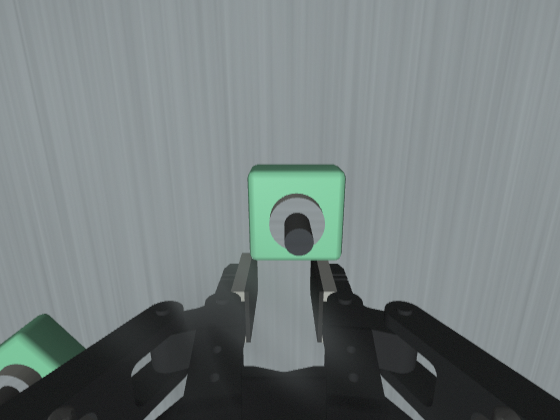

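View pics/scene2.png

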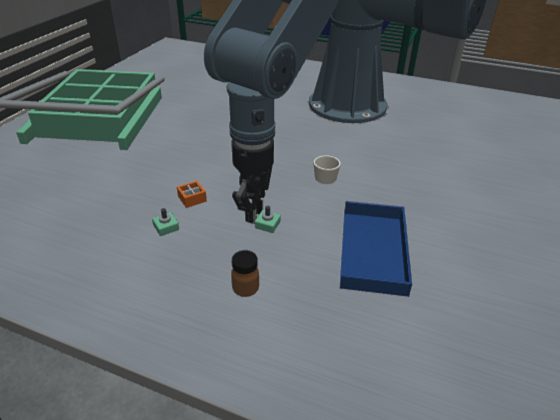

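Foot A is square against both tips, centred at (297,213) in the picture. I'll continue the push.

```bash
python3 -m jog '[[[6,0,0],[0,0,0],0.3],[[12,0,0],[0,0,0],0.3],[[18,0,0],[0,0,0],0.3],[[24,0,0],[0,0,0],0.3],[[30,0,0],[0,0,0],0.3],[[36,0,0],[0,0,0],0.3],[[42,0,0],[0,0,0],0.3],[[48,0,0],[0,0,0],0.3],[[54,0,0],[0,0,0],0.3],[[60,0,0],[0,0,0],0.3],[[66,0,0],[0,0,0],0.3],[[72,0,0],[0,0,0],0.3],[[78,0,0],[0,0,0],0.3],[[84,0,0],[0,0,0],0.3],[[90,0,0],[0,0,0],0.3],[[96,0,0],[0,0,0],0.3],[[102,0,0],[0,0,0],0.3],[[108,0,0],[0,0,0],0.3],[[112,0,0],[0,0,0],0.3],[[115,0,0],[0,0,0],0.3]]'
python3 - <<'E'
from h import *
from bench import *
plan(578,167,19,90)
p,d=camera('wrist');c=get_calibration('wrist');cv2.imwrite('pics/wrist3.png',p[:,:,::-1])
W=cloud(p,d,c);feet(p,d,c,W,n='wrist')
E
```

```text
time_s: 5.0
eef_pos: [0.5787, 0.0858, 0.0196]
eef_rot: [-0.001, 0.707, 0.707, 0.0]
wrist_force: [-1.0, -1.1, -0.7]
opening: 0.301
t 5.0 pos [578.7  85.8  19.6] yaw 90.0 shift [81.2 -0.7  0.7] turn [-0.    -0.002 -0.001] F [-1.  -1.1 -0.7] op 0.3
wrist foot c [583.5 117.4] size [39.4 39.9] ang 89.7 z 20.3
```

View pics/wrist3.png

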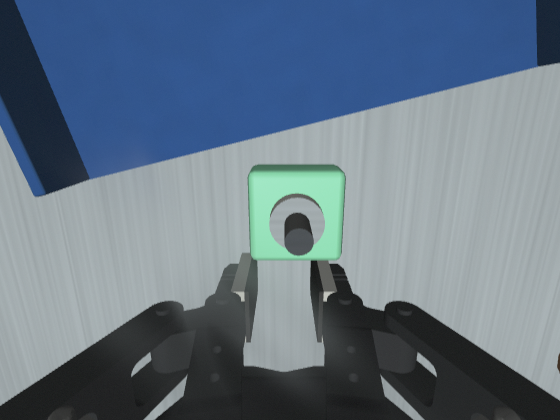

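The foot is centred at (297,213) at the mouth of the tray, still square. I'll push the last 84 mm, back off and lift.

```bash
python3 -m jog '[[[6,0,0],[0,0,0],0.3],[[12,0,0],[0,0,0],0.3],[[18,0,0],[0,0,0],0.3],[[24,0,0],[0,0,0],0.3],[[30,0,0],[0,0,0],0.3],[[36,0,0],[0,0,0],0.3],[[42,0,0],[0,0,0],0.3],[[48,0,0],[0,0,0],0.3],[[54,0,0],[0,0,0],0.3],[[60,0,0],[0,0,0],0.3],[[66,0,0],[0,0,0],0.3],[[72,0,0],[0,0,0],0.3],[[77,0,0],[0,0,0],0.3],[[81,0,0],[0,0,0],0.3],[[84,0,0],[0,0,0],0.3],[[84,0,0],[0,0,0],0.3],[[74,0,0],[0,0,0],0.3],[[58,0,0],[0,0,0],0.3],[[50,0,-35],[0,0,0],0.3],[[45,0,-75],[0,0,0],0.3]]'
python3 - <<'E'
from h import *
from bench import *
for n in ['wrist','top']:
    p,d=camera(n);c=get_calibration(n);cv2.imwrite(f'pics/{n}4.png',p[:,:,::-1])
    W=cloud(p,d,c);feet(p,d,c,W,n=n)
plan(674,-225,120,96)
E
```

```text
time_s: 6.72
eef_pos: [0.5755, 0.1288, 0.0917]
eef_rot: [-0.004, 0.708, 0.706, -0.003]
wrist_force: [0.9, -0.8, 0.4]
opening: 0.301
top foot c [ 667.1 -173.5] size [39.2 41. ] ang 53.6 z 19.7
top foot c [596.2 203.7] size [40.4 13.2] ang 88.0 z 21.0
top foot c [450.6 -81.4] size [39.2 40.4] ang 36.2 z 20.1
t 6.82 pos [583.6 129.2 101.4] yaw 89.9 shift [-354.    91.3  -18.2] turn [ 0.011 -0.001 -0.107] F [1.5 0.7 0.2] op 0.3
```

View pics/wrist4.png

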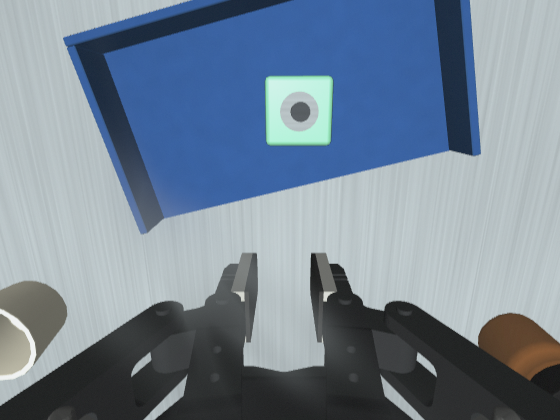

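Foot A stands inside the tray at (299,110), and the shaker and ramekin are untouched. Next is foot C at about (668.5,-174).

```bash
python3 - <<'E'
from h import *
plan(674,-238,115,95)
E
```

```text
t 6.82 pos [583.6 129.2 101.4] yaw 89.9 shift [-367.    91.3  -13.2] turn [ 0.011 -0.001 -0.089] F [1.5 0.7 0.2] op 0.3
```

```bash
python3 -m jog '[[[-30,8,-13],[0,0,0],0.3],[[-70,18,-13],[0.01,0,-0.03],0.3],[[-110,27,-13],[0.011,0,-0.089],0.3],[[-150,37,-13],[0.011,0,-0.089],0.3],[[-190,47,-13],[0.011,0,-0.089],0.3],[[-230,57,-13],[0.011,0,-0.089],0.3],[[-270,67,-13],[0.011,0,-0.089],0.3],[[-310,77,-13],[0.011,0,-0.089],0.3],[[-345,86,-13],[0.011,0,-0.089],0.3],[[-367,91,-13],[0.011,0,-0.089],0.3],[[-367,91,-13],[0.011,0,-0.089],0.3],[[-367,91,-13],[0.011,0,-0.089],0.3],[[-367,91,-13],[0.011,0,-0.089],0.3]]'
python3 - <<'E'
from h import *
from bench import *
plan(674,-238,19,95)
for n in ['wrist']:
    p,d=camera(n);c=get_calibration(n);cv2.imwrite(f'pics/{n}5.png',p[:,:,::-1])
    W=cloud(p,d,c);feet(p,d,c,W,n=n)
E
```

```text
time_s: 7.9
eef_pos: [0.673, -0.2378, 0.1142]
eef_rot: [-0.001, 0.676, 0.737, 0.001]
wrist_force: [1.5, 0.5, -0.9]
opening: 0.304
t 7.9 pos [ 673.  -237.8  114.2] yaw 95.0 shift [-0.5  1.  95.2] turn [-0.001 -0.002 -0.001] F [ 1.5  0.5 -0.9] op 0.3
wrist foot c [ 668.6 -175.1] size [39.4 39.5] ang 53.7 z 20.5
wrist foot c [ 446.8 -422. ] size [18.7  2.1] ang 21.4 z 17.9
```

View pics/wrist5.png

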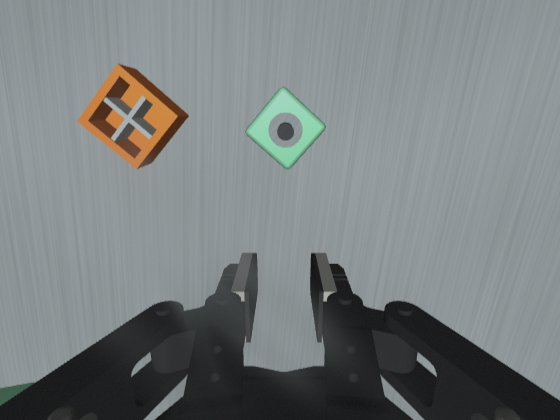

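Foot C sits at (286,128) with its corner facing the gap between the tips, and the insert is clear at (133,117). I'll descend and push.

```bash
python3 -m jog '[[[0,1,30],[0,0,0],0.3],[[0,1,60],[0,0,0],0.3],[[0,1,82],[0,0,0],0.3],[[0,1,93],[0,0,0],0.3],[[0,1,95],[0,0,0],0.3],[[0,1,95],[0,0,0],0.3],[[6,1,95],[0,0,0],0.3],[[14,1,95],[0,0,0],0.3],[[20,1,95],[0,0,0],0.3],[[25,1,95],[0,0,0],0.3],[[30,1,95],[0,0,0],0.3],[[35,1,95],[0,0,0],0.3],[[40,1,95],[0,0,0],0.3],[[45,1,95],[0,0,0],0.3],[[50,1,95],[0,0,0],0.3],[[55,1,95],[0,0,0],0.3],[[60,1,95],[0,0,0],0.3],[[65,1,95],[0,0,0],0.3],[[68,1,95],[0,0,0],0.3],[[70,1,95],[0,0,0],0.3]]'
python3 - <<'E'
from h import *
from bench import *
plan(635,185,19,95)
for n in ['wrist']:
    p,d=camera(n);c=get_calibration(n);cv2.imwrite(f'pics/{n}6.png',p[:,:,::-1])
    W=cloud(p,d,c);feet(p,d,c,W,n=n)
E
```

```text
time_s: 9.62
eef_pos: [0.6679, -0.1664, 0.0194]
eef_rot: [-0.001, 0.675, 0.738, 0.001]
wrist_force: [-0.5, -0.6, 0.8]
opening: 0.297
t 9.62 pos [ 667.9 -166.4   19.4] yaw 95.0 shift [352.9  -1.9   1.2] turn [-0.001 -0.002  0.001] F [-0.5 -0.6  0.8] op 0.3
wrist foot c [ 665.4 -139.9] size [39.5 40.2] ang 52.4 z 20.2
```

View pics/wrist6.png

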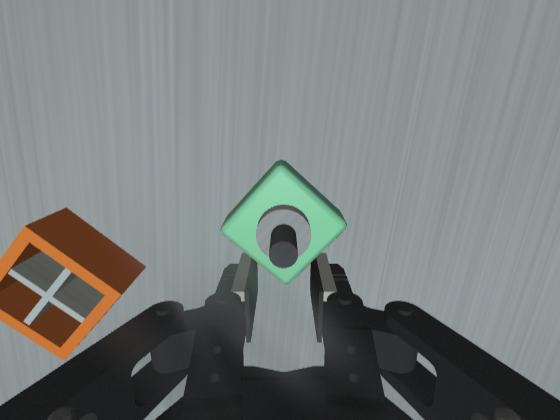

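The foot is held corner-in between the tips at (284,225), and the heading is right. Pushing on.

```bash
python3 -m jog '[[[5,0,0],[0,0,0],0.3],[[11,0,0],[0,0,0],0.3],[[18,0,0],[0,0,0],0.3],[[25,0,0],[0,0,0],0.3],[[32,0,0],[0,0,0],0.3],[[39,0,0],[0,0,0],0.3],[[46,0,0],[0,0,0],0.3],[[53,0,0],[0,0,0],0.3],[[60,0,0],[0,0,0],0.3],[[67,0,0],[0,0,0],0.3],[[74,0,0],[0,0,0],0.3],[[81,0,0],[0,0,0],0.3],[[88,0,0],[0,0,0],0.3],[[95,0,0],[0,0,0],0.3],[[102,0,0],[0,0,0],0.3],[[109,0,0],[0,0,0],0.3],[[116,0,0],[0,0,0],0.3],[[122,0,0],[0,0,0],0.3],[[127,0,0],[0,0,0],0.3],[[130,0,0],[0,0,0],0.3]]'
python3 - <<'E'
from h import *
from bench import *
plan(635,185,19,95)
p,d=camera('wrist');c=get_calibration('wrist');W=cloud(p,d,c);feet(p,d,c,W,n='wrist')
E
```

```text
time_s: 11.33
eef_pos: [0.6564, -0.0359, 0.0197]
eef_rot: [-0.001, 0.675, 0.738, 0.001]
wrist_force: [0.9, -0.5, -1.1]
opening: 0.299
t 11.33 pos [656.4 -35.9  19.7] yaw 95.1 shift [221.9  -1.8   1.3] turn [-0.001 -0.003  0.001] F [ 0.9 -0.5 -1.1] op 0.3
wrist foot c [653.1  -9.6] size [41.  39.6] ang 52.6 z 20.2
```

```bash
python3 -m jog '[[[5,0,0],[0,0,0],0.3],[[11,0,0],[0,0,0],0.3],[[18,0,0],[0,0,0],0.3],[[25,0,0],[0,0,0],0.3],[[32,0,0],[0,0,0],0.3],[[39,0,0],[0,0,0],0.3],[[46,0,0],[0,0,0],0.3],[[53,0,0],[0,0,0],0.3],[[60,0,0],[0,0,0],0.3],[[67,0,0],[0,0,0],0.3],[[74,0,0],[0,0,0],0.3],[[81,0,0],[0,0,0],0.3],[[88,0,0],[0,0,0],0.3],[[95,0,0],[0,0,0],0.3],[[102,0,0],[0,0,0],0.3],[[109,0,0],[0,0,0],0.3],[[116,0,0],[0,0,0],0.3],[[122,0,0],[0,0,0],0.3],[[127,0,0],[0,0,0],0.3],[[130,0,0],[0,0,0],0.3]]'
python3 - <<'E'
from h import *
from bench import *
plan(635,185,19,95)
p,d=camera('wrist');c=get_calibration('wrist');W=cloud(p,d,c);feet(p,d,c,W,n='wrist');cv2.imwrite('pics/wrist7.png',p[:,:,::-1])
E
```

```text
time_s: 13.05
eef_pos: [0.6448, 0.0947, 0.0201]
eef_rot: [-0.001, 0.675, 0.738, 0.001]
wrist_force: [-0.2, -0.3, -0.6]
opening: 0.301
t 13.05 pos [644.8  94.7  20.1] yaw 95.1 shift [90.8 -1.7  1.3] turn [-0.001 -0.003  0.002] F [-0.2 -0.3 -0.6] op 0.3
wrist foot c [583.9 192.7] size [40.1 21.5] ang 0.1 z 20.2
wrist foot c [641.9 121.4] size [39.6 39.7] ang 52.3 z 20.2
```

View pics/wrist7.png

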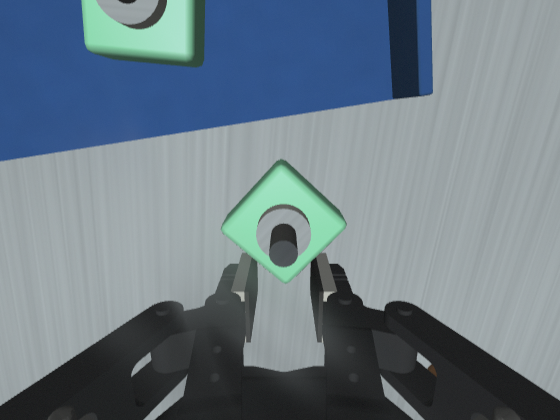

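Foot C is at (284,225), just in front of the mouth, with foot A at (140,25). Before entering, I'll check how wide the fingers are below the wall height.

```bash
python3 - <<'E'
from h import *
from bench import *
p,d=camera('wrist');c=get_calibration('wrist');W=cloud(p,d,c)*1000
o=get_obs()['eef_pos']*1000
m=(d>0)&(np.arange(420)[:,None]>250)
a=np.radians(95.1);L=(W-o)
fx=L[...,0]*np.cos(a)+L[...,1]*np.sin(a);fy=L[...,0]*np.sin(a)-L[...,1]*np.cos(a)
for z0 in range(4,110,8):
    s=m&(W[...,2]>=z0)&(W[...,2]<z0+8)&(abs(fy)<90)&(fx<14)&(fx>-60)
    if s.any(): print(z0,s.sum(),'y',fy[s].min().round(),fy[s].max().round(),'x',fx[s].min().round(),fx[s].max().round())
E
```

```text
4 103 y -19.0 81.0 x -60.0 11.0
12 764 y -27.0 26.0 x -11.0 14.0
20 1169 y -27.0 26.0 x -11.0 14.0
28 803 y -27.0 26.0 x -11.0 12.0
36 934 y -27.0 26.0 x -12.0 12.0
44 1292 y -42.0 41.0 x -12.0 14.0
52 2943 y -47.0 47.0 x -13.0 14.0
60 7344 y -51.0 50.0 x -13.0 14.0
68 4059 y -55.0 54.0 x -14.0 13.0
76 6677 y -59.0 58.0 x -12.0 14.0
84 7961 y -63.0 62.0 x -2.0 14.0
92 3926 y -64.0 61.0 x 8.0 14.0
```

The fingers stay within ±27 mm up to z=44, so they clear the 30 mm walls. I'll finish this push with a slight shift to the right.

```bash
python3 -m jog '[[[5,0.4,0],[0,0,0],0.3],[[11,1,0],[0,0,0],0.3],[[17,1.5,0],[0,0,0],0.3],[[23,2,0],[0,0,0],0.3],[[29,2.4,0],[0,0,0],0.3],[[35,2.9,0],[0,0,0],0.3],[[41,3.4,0],[0,0,0],0.3],[[47,3.8,0],[0,0,0],0.3],[[53,4.3,0],[0,0,0],0.3],[[59,4.8,0],[0,0,0],0.3],[[65,5.3,0],[0,0,0],0.3],[[71,5.8,0],[0,0,0],0.3],[[77,6.3,0],[0,0,0],0.3],[[83,6.8,0],[0,0,0],0.3],[[88,7,0],[0,0,0],0.3],[[91,7,0],[0,0,0],0.3],[[91,7,0],[0,0,0],0.3],[[83,7,0],[0,0,0],0.3],[[66,6,0],[0,0,0],0.3],[[40,4,0],[0,0,0],0.3]]'
python3 - <<'E'
from h import *
from bench import *
p,d=camera('wrist');c=get_calibration('wrist');W=cloud(p,d,c);feet(p,d,c,W,n='wrist');cv2.imwrite('pics/wrist8.png',p[:,:,::-1])
plan(640,70,110,80)
E
```

```text
time_s: 14.82
eef_pos: [0.6451, 0.1352, 0.0203]
eef_rot: [-0.001, 0.674, 0.739, 0.001]
wrist_force: [0.3, 0.1, 1.2]
opening: 0.305
wrist foot c [641.5 207.2] size [40.  39.9] ang 51.1 z 19.9
wrist foot c [584.7 196.3] size [39.7 40.2] ang 89.7 z 19.9
t 14.87 pos [645.6 129.2  20.1] yaw 95.1 shift [-58.4 -10.9 -89.9] turn [-0.001 -0.     0.263] F [ 1.8 -2.7  0.1] op 0.3
```

View pics/wrist8.png

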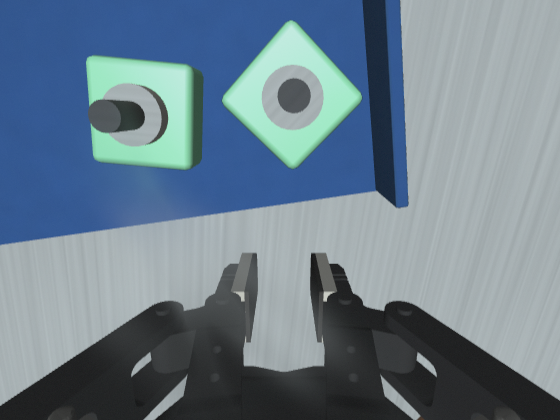

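Both feet are in the tray, A at (140,110) and C at (292,97) in the picture. Foot B lies off to the side. I'll take it flat-faced at yaw 36° and follow a wide arc (R≈185 mm) into the tray.

```bash
python3 - <<'E'
from h import *
plan(401,-118.5,110,36.2)
E
```

```text
t 14.87 pos [645.6 129.2  20.1] yaw 95.1 shift [-225.1 -265.6  -89.7] turn [-1.000e-03  0.000e+00  1.027e+00] F [ 1.8 -2.7  0.1] op 0.3
```

```bash
python3 -m jog '[[[-10,0,-35],[0,0,0],0.3],[[-18,-5,-70],[0,0,0],0.3],[[-35,-25,-90],[0,0,0.1],0.3],[[-60,-58,-90],[0,0,0.22],0.3],[[-85,-90,-90],[0,0,0.34],0.3],[[-110,-122,-90],[0,0,0.46],0.3],[[-135,-155,-90],[0,0,0.58],0.3],[[-160,-187,-90],[0,0,0.7],0.3],[[-185,-217,-90],[0,0,0.82],0.3],[[-208,-245,-90],[0,0,0.94],0.3],[[-225,-266,-90],[0,0,1.027],0.3],[[-225,-266,-90],[0,0,1.027],0.3],[[-225,-266,-90],[0,0,1.027],0.3],[[-225,-266,-90],[0,0,1.027],0.3]]'
python3 - <<'E'
from h import *
from bench import *
p,d=camera('wrist');c=get_calibration('wrist');W=cloud(p,d,c);feet(p,d,c,W,n='wrist');cv2.imwrite('pics/wrist9.png',p[:,:,::-1])
p,d=camera('top');c=get_calibration('top');W=cloud(p,d,c);feet(p,d,c,W,n='top');cv2.imwrite('pics/top9.png',p[:,:,::-1])
plan(401,-118.5,19,36.2)
E
```

```text
time_s: 16.03
eef_pos: [0.401, -0.1189, 0.1106]
eef_rot: [0.0, 0.951, 0.311, 0.0]
wrist_force: [0.5, 0.8, 0.2]
opening: 0.297
wrist foot c [450.8 -82.5] size [38.6 39.7] ang 36.3 z 20.2
top foot c [640.5 214.6] size [40.9 40.3] ang 51.3 z 20.0
top foot c [582.8 203.5] size [39.9 39.8] ang 89.3 z 20.1
top foot c [450.3 -81.5] size [39.5 40.4] ang 36.6 z 19.9
t 16.13 pos [ 401.3 -118.2  110.5] yaw 36.3 shift [-0.4  0.1 91.5] turn [-0.     0.     0.002] F [-0.7 -0.2  0.2] op 0.3
```

View pics/wrist9.png

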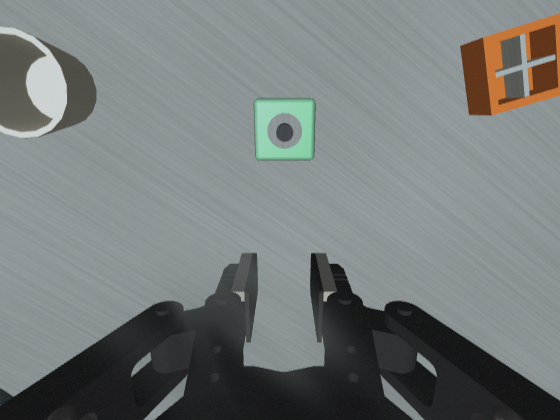

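View pics/top9.png

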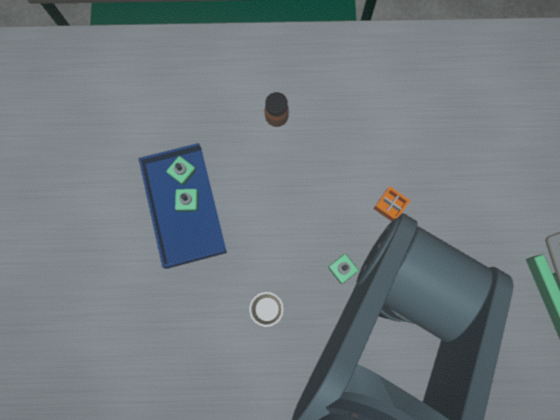

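Foot B at (285,130) is square to the tips. The top view shows A at (186,199) and C at (181,169) in the tray, with the bystanders unmoved. I'll descend and push 45 mm.

```bash
python3 -m jog '[[[0,0,30],[0,0,0],0.3],[[0,0,60],[0,0,0],0.3],[[0,0,80],[0,0,0],0.3],[[0,0,90],[0,0,0],0.3],[[0,0,91],[0,0,0],0.3],[[0,0,91],[0,0,0],0.3],[[5,0,91],[0,0,0],0.3],[[11,0,91],[0,0,0],0.3],[[17,0,91],[0,0,0],0.3],[[22,0,91],[0,0,0],0.3],[[26,0,91],[0,0,0],0.3],[[30,0,91],[0,0,0],0.3],[[34,0,91],[0,0,0],0.3],[[38,0,91],[0,0,0],0.3],[[42,0,91],[0,0,0],0.3],[[45,0,91],[0,0,0],0.3]]'
python3 - <<'E'
from h import *
from bench import *
p,d=camera('wrist');c=get_calibration('wrist');W=cloud(p,d,c);feet(p,d,c,W,n='wrist')
plan(401,-118.5,19,36.2)
# solve remaining arc
from scipy.optimize import fsolve
o=get_obs()['eef_pos'][:2]*1000;h0=np.radians(36.3);h1=np.radians(103.6)
F=o+31.5*np.array([np.cos(h0),np.sin(h0)]);E=np.array([520.2,179.3])
f=lambda v:F+v[0]*np.array([np.sin(h1)-np.sin(h0),np.cos(h0)-np.cos(h1)])+v[1]*np.array([np.cos(h1),np.sin(h1)])-E
Rr,s=fsolve(f,[185,60]);print('F',F,'R',Rr,'s',s)
pts=[];n=36
for k in range(1,n+1):
    h=h0+(h1-h0)*k/n; f_=F+Rr*np.array([np.sin(h)-np.sin(h0),np.cos(h0)-np.cos(h)])
    pts.append((*(f_-31.5*np.array([np.cos(h),np.sin(h)])),h))
np.save('arc.npy',pts)
X=np.array([np.cos(h0),np.sin(h0)]);Y=np.array([np.sin(h0),-np.cos(h0)])
for q in pts[:18]:
    dd=np.array(q[:2])-o;print(round(dd@X,1),round(dd@Y,1),round(-(q[2]-h0),3))
E
```

```text
time_s: 17.47
eef_pos: [0.4377, -0.0913, 0.0194]
eef_rot: [-0.0, 0.95, 0.312, -0.0]
wrist_force: [-0.1, -0.6, 0.6]
opening: 0.304
wrist foot c [463.6 -73.4] size [39.6 40.1] ang 36.3 z 20.3
t 17.52 pos [438.1 -91.2  19.5] yaw 36.3 shift [-46.1   0.    0.5] turn [-0.    -0.     0.002] F [-0.1  0.9  0.4] op 0.3
F [463.49217888 -72.53798103] R 186.1856873059009 s 59.678910889878175
6.1 0.9 -0.033
12.2 1.7 -0.065
18.3 2.2 -0.098
24.5 2.5 -0.131
30.7 2.6 -0.163
36.8 2.6 -0.196
43.0 2.3 -0.228
49.1 1.8 -0.261
55.2 1.1 -0.294
61.3 0.3 -0.326
67.4 -0.8 -0.359
73.4 -2.1 -0.392
79.4 -3.5 -0.424
85.4 -5.2 -0.457
91.2 -7.0 -0.489
97.0 -9.1 -0.522
102.8 -11.3 -0.555
108.4 -13.7 -0.587
```

```bash
python3 -m jog '[[[6,1,0],[0,0,-0.033],0.3],[[12,1.7,0],[0,0,-0.065],0.3],[[18,2.2,0],[0,0,-0.098],0.3],[[24.5,2.5,0],[0,0,-0.131],0.3],[[30.5,2.6,0],[0,0,-0.163],0.3],[[37,2.6,0],[0,0,-0.196],0.3],[[43,2.3,0],[0,0,-0.228],0.3],[[49,1.8,0],[0,0,-0.261],0.3],[[55,1.1,0],[0,0,-0.294],0.3],[[61.3,0.3,0],[0,0,-0.326],0.3],[[67.4,-0.8,0],[0,0,-0.359],0.3],[[73.4,-2.1,0],[0,0,-0.392],0.3],[[79.4,-3.5,0],[0,0,-0.424],0.3],[[85.4,-5.2,0],[0,0,-0.457],0.3],[[91.2,-7,0],[0,0,-0.489],0.3],[[97,-9,0],[0,0,-0.522],0.3],[[102.8,-11.3,0],[0,0,-0.555],0.3],[[108.4,-13.7,0],[0,0,-0.587],0.3]]'
cat > arc.py <<'E'
from h import *
from bench import *
from scipy.optimize import fsolve
p,d=camera('wrist');c=get_calibration('wrist');W=cloud(p,d,c);r=feet(p,d,c,W,n='wrist');cv2.imwrite('pics/wrist10.png',p[:,:,::-1])
plan(527,148,19,103.6)
ob=get_obs();o=ob['eef_pos'][:2]*1000;w,x,y,z=ob['eef_rot'];h0=np.arctan2(2*(x*y+w*z),1-2*(y*y+z*z));h1=np.radians(103.6)
F=o+31.5*np.array([np.cos(h0),np.sin(h0)]);E=np.array([520.2,179.3])
f=lambda v:F+v[0]*np.array([np.sin(h1)-np.sin(h0),np.cos(h0)-np.cos(h1)])+v[1]*np.array([np.cos(h1),np.sin(h1)])-E
Rr,s=fsolve(f,[185,60]);print('F',F,'R',Rr,'s',s,np.degrees(h0))
n=int(np.ceil(Rr*(h1-h0)/6))
X=np.array([np.cos(h0),np.sin(h0)]);Y=np.array([np.sin(h0),-np.cos(h0)])
for k in range(1,n+1):
    h=h0+(h1-h0)*k/n; f_=F+Rr*np.array([np.sin(h)-np.sin(h0),np.cos(h0)-np.cos(h)])
    dd=f_-31.5*np.array([np.cos(h),np.sin(h)])-o;print(round(dd@X,1),round(dd@Y,1),round(-(h-h0),3))
E
python3 arc.py
```

```text
time_s: 19.02
eef_pos: [0.5177, -0.0154, 0.0195]
eef_rot: [-0.0, 0.819, 0.574, 0.0]
wrist_force: [-1.0, -0.5, -0.3]
opening: 0.301
wrist foot c [529.1  14.3] size [39.6 39.9] ang 70.0 z 20.3
t 19.07 pos [518.1 -14.7  19.6] yaw 70.2 shift [156.1 -46.6   0.7] turn [ 0.    -0.001 -0.582] F [ 0.2  0.7 -0. ] op 0.3
F [528.7556684   14.93821492] R 184.09855022815321 s 60.53111003451331 70.24054016260402
6.0 0.9 -0.032
12.0 1.7 -0.065
18.0 2.2 -0.097
24.0 2.5 -0.129
30.1 2.7 -0.162
36.1 2.6 -0.194
42.1 2.4 -0.226
48.2 1.9 -0.259
54.2 1.3 -0.291
60.1 0.5 -0.323
66.1 -0.6 -0.356
72.0 -1.8 -0.388
77.9 -3.2 -0.421
83.7 -4.8 -0.453
89.5 -6.6 -0.485
95.2 -8.5 -0.518
100.9 -10.7 -0.55
106.4 -13.0 -0.582
```

View pics/wrist10.png

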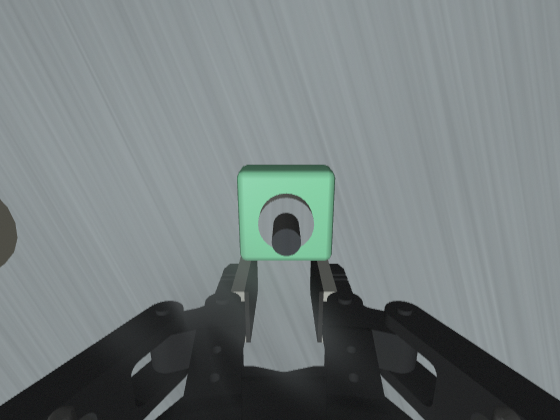

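Foot B follows flat against both tips, centred at (286,213), exactly on plan. Now the second half of the arc.

```bash
python3 -m jog '[[[6,0.9,0],[0,0,-0.032],0.3],[[12,1.7,0],[0,0,-0.065],0.3],[[18,2.2,0],[0,0,-0.097],0.3],[[24,2.5,0],[0,0,-0.129],0.3],[[30,2.7,0],[0,0,-0.162],0.3],[[36,2.6,0],[0,0,-0.194],0.3],[[42,2.4,0],[0,0,-0.226],0.3],[[48.2,1.9,0],[0,0,-0.259],0.3],[[54.2,1.3,0],[0,0,-0.291],0.3],[[60,0.5,0],[0,0,-0.323],0.3],[[66,-0.6,0],[0,0,-0.356],0.3],[[72,-1.8,0],[0,0,-0.388],0.3],[[78,-3.2,0],[0,0,-0.421],0.3],[[83.7,-4.8,0],[0,0,-0.453],0.3],[[89.5,-6.6,0],[0,0,-0.485],0.3],[[95.2,-8.5,0],[0,0,-0.518],0.3],[[101,-10.7,0],[0,0,-0.55],0.3],[[106.4,-13,0],[0,0,-0.582],0.3]]'
python3 - <<'E'
from h import *
from bench import *
p,d=camera('wrist');c=get_calibration('wrist');W=cloud(p,d,c);r=feet(p,d,c,W,n='wrist');cv2.imwrite('pics/wrist11.png',p[:,:,::-1])
plan(527.6,148.5,19,103.6)
E
```

```text
time_s: 20.57
eef_pos: [0.5418, 0.0905, 0.0196]
eef_rot: [-0.0, 0.617, 0.787, 0.0]
wrist_force: [-0.2, -1.1, 0.4]
opening: 0.295
wrist foot c [582.7 198.2] size [31.4 40.2] ang 89.9 z 20.3
wrist foot c [616.9 207.1] size [ 5.  15.5] ang 28.7 z 15.7
wrist foot c [534.7 121.8] size [39.9 39.6] ang 14.0 z 20.2
t 20.62 pos [541.6  91.3  19.7] yaw 103.9 shift [58.9  0.1  0.7] turn [ 0.001 -0.001  0.005] F [-0.9  1.9 -0.2] op 0.3
```

View pics/wrist11.png

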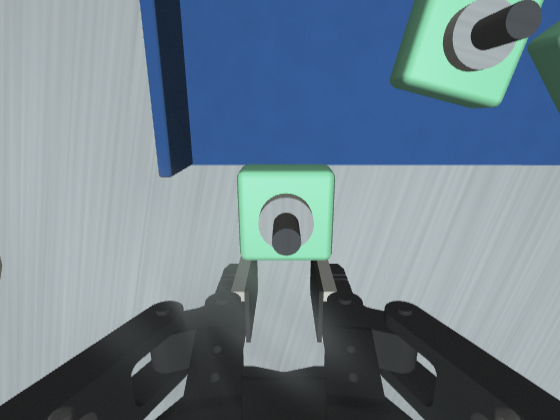

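Foot B is square to the mouth at (286,213), clear of the side wall at x≈175. I'll make the final straight push, withdraw and lift.

```bash
python3 -m jog '[[[5,0,0],[0,0,0],0.3],[[11,0,0],[0,0,0],0.3],[[17,0,0],[0,0,0],0.3],[[23,0,0],[0,0,0],0.3],[[29,0,0],[0,0,0],0.3],[[35,0,0],[0,0,0],0.3],[[41,0,0],[0,0,0],0.3],[[47,0,0],[0,0,0],0.3],[[52,0,0],[0,0,0],0.3],[[57,0,0],[0,0,0],0.3],[[60,0,0],[0,0,0],0.3],[[60,0,0],[0,0,0],0.3],[[52,0,0],[0,0,0],0.3],[[38,0,0],[0,0,0],0.3],[[18,0,0],[0,0,0],0.3],[[5,0,-25],[0,0,0],0.3],[[-20,0,-60],[0,0,0],0.3],[[-55,0,-95],[0,0,0],0.3],[[-95,0,-125],[0,0,0],0.3],[[-120,0,-140],[0,0,0],0.3]]'
python3 -m jog '[[[-40,0,-20],[0,0,0],0.3],[[-80,0,-40],[0,0,0],0.3],[[-100,0,-50],[0,0,0],0.3],[[-100,0,-50],[0,0,0],0.3],[[-100,0,-50],[0,0,0],0.3]]'
python3 - <<'E'
from h import *
from bench import *
T=np.array([574.5,208]);a=np.radians(103.6);X=np.array([np.cos(a),np.sin(a)]);Y=np.array([-np.sin(a),np.cos(a)])
for n in ['top','scene','wrist']:
    p,d=camera(n);c=get_calibration(n);W=cloud(p,d,c);r=feet(p,d,c,W,n=n);cv2.imwrite(f'pics/{n}12.png',p[:,:,::-1])
    for f in r: print('  tray xy',np.round([(np.array(f[0])-T)@X,(np.array(f[0])-T)@Y],1))
    m=(W[...,2]>.03)&(W[...,2]<.075)&(d>0)&(W[...,0]>.2)&(W[...,0]<.9)&(abs(W[...,1])<.5)
    if n=='top':
      for b in blobs(m,25):
        q=W[b];hi=q[q[:,2]>q[:,2].max()-.006];x,rr=cv2.minEnclosingCircle((hi[:,:2]*1000).astype(np.float32));print('tall',np.round(x),round(rr,1),q[:,2].max())
      m=seg(p,(5,150,90),(18,255,255))&(d>0)&(W[...,2]>.015)&(W[...,2]<.04)&(W[...,1]<-.1)
      if m.any(): print('insert',cv2.minAreaRect((W[m][:,:2]*1000).astype(np.float32)))
plan(0,0,0,0)
E
```

```text
time_s: 22.28
eef_pos: [0.5698, -0.0233, 0.1591]
eef_rot: [0.001, 0.616, 0.788, 0.001]
wrist_force: [1.6, 0.2, -0.9]
opening: 0.3
time_s: 22.7
eef_pos: [0.5942, -0.123, 0.2099]
eef_rot: [0.001, 0.618, 0.787, 0.001]
wrist_force: [-0.3, 0.7, -0.2]
opening: 0.302
top foot c [640.1 214.2] size [40.6 39.9] ang 51.2 z 20.1
top foot c [582.9 203.3] size [39.9 40.4] ang 0.2 z 20.0
top foot c [519.8 182. ] size [40.1 39.7] ang 14.1 z 19.9
  tray xy [ -9.4 -65.3]
  tray xy [-6.6 -7.1]
  tray xy [-12.4  59.3]
tall [748.  33.] 21.1 0.07215045838341927
tall [674. 234.] 15.3 0.034212259659175626
tall [652. 269.] 22.8 0.03347672562936832
tall [640. 215.] 4.8 0.04813602397151917
tall [579. 269.] 18.4 0.034070531902647194
tall [583. 204.] 5.1 0.04829560442782144
tall [520. 182.] 4.9 0.04835613914976489
tall [491. 246.] 19.5 0.03463955145989206
tall [471. 196.] 21.3 0.03389987912387449
tall [ 411. -433.] 49.1 0.046101534423790724
tall [382.  58.] 29.6 0.045001494031438494
scene foot c [523.1 180.8] size [39.6 38.4] ang 14.1 z 19.5
  tray xy [-14.3  56.3]
t 22.85 pos [ 592.8 -119.4  207.7] yaw 104.0 shift [ 258.4 -546.6  208.1] turn [-0.002 -0.002  1.814] F [-0.3  0.4 -0.3] op 0.3
```

View pics/top12.png

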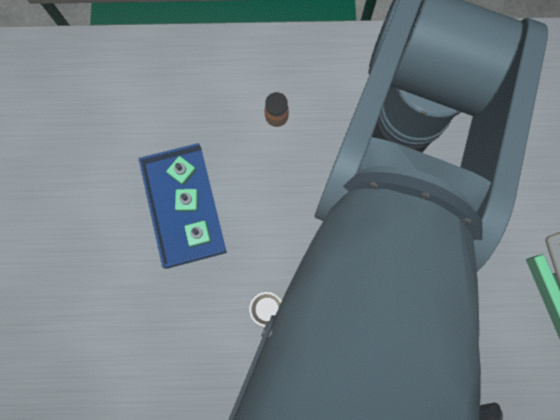

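View pics/scene12.png

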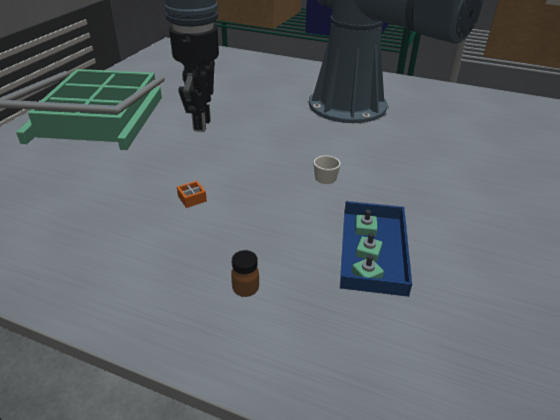

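All three feet are inside: (181,169), (186,199) and (197,233) in the top view. In the scene view the insert (192,193), shaker (245,272) and ramekin (327,169) are where they started. Handing in.

```bash
python3 -c "
from bench import *
print(hand_in())"
```

```text
the job is handed in; nothing more can be done
None
```

I swept all three feet along the bench into the tray with the two fingertips, then handed the job in at about 22.9 s with the gripper clear of everything. Each foot stayed upright and on the bench during its push.

- **Feet:** the last top view puts the feet about 43, 46 and 48 mm past the mouth, against the 22 mm needed. All three were upright, with base tops at about 20 mm and studs at full height. The gaps I saw were a few millimetres or more, both between the feet and to the tray walls.
- **Bystanders:** the ramekin and shaker were within 1 mm of their starting positions. The arm hid the insert in the last top view, so I checked it only by eye in the scene view, where it looked unmoved.
- **Forces:** the wrist readings I took stayed at a few newtons.
- **Disagreements:** the scene camera read 2–5 mm different from the top camera, and picked out only one foot in the last view. The wrist camera read up to 7 mm different from the top camera just after a move. Neither comes near the 22 mm limit.

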